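Set up the jar-filling station in the food pantry

ROBOT

A 7-joint arm with a two-finger parallel gripper is mounted at the origin on the work surface. World frame = base frame: x ahead of the robot, y to its left, z up, the work surface at z = 0. Lengths are in m, angles in rad, forces in N, time in s.
With the tool pointing down it reaches from about 0.4 to 0.85 m from the base axis. Payload 4.5 kg.
Tool frame: the origin (TCP) lies on the centre line of the jaws, within the pads' length; the fingertips stand 17 mm ahead of it and the grasp point (between the pads) lies 2 mm behind it (r.tip_reach is the distance from the TCP to the fingertips, in m); z points along the fingers, y is the line along which they close (so a half turn about z gives the same grasp; the last joint's range is limited). The gripper opens to 88 mm and grips with 3 to 60 N. Pads are 18 mm wide; open, the fingers measure 123 mm over their backs; the gripper's body (75 mm by 187 mm) begins 45 mm behind the grasp point.
Start: joints at [1.28, 0.689, -0.195, 1.565, 0.157, 0.902, -0.215], TCP at [0.199, -0.592, 0.228] pointing down, gripper open.
Joint ranges: [-3.01, 3.01], [-0.46, 2.08], [-1.47, 1.51], [0.13, 2.56], [-1, 4.14], [0.04, 2.09], [-2.66, 2.66]. Speed limits (rad/s): [2.57, 2.57, 3.14, 3.14, 3.14, 3.14, 3.14].

INTERFACE

Orientations are given as a unit quaternion [x, y, z, w].
In Python, from plant import r gives the robot as it stands.
- The arm moves only by the tool step_arm, never from a script. Its argument "steps" is a list of rows, each a list of 7 numbers: the shift along the tool's x, y, z in cm, then the turn, a rotation vector about the tool's x, y, z in degrees, then the gripper's target within -1 to 1 (shut at 1, half-way at 0, fully open at -1). A call has 1 to 8 rows; each row shifts and turns the commanded pose from where the row before left it, along the tool's axes as they then stand; what a row does not reach is not made up. A row lasts 1/8 s, in which the tool goes at most 62.5 mm and 10.7 degrees, less where a joint would pass 70% of its speed; a pose out of reach is approached as far as the arm can. A call with a gripper value outside its range is refused whole. The fingers move at their own pace and stop on an object; "force" is the grip in N (left out, the last holds). Time passes only in rows, so rows that do not move let the fingers close. It gives the time, the measured TCP pose, the force, the opening and the grip force at its end, in the units of the state.
- r.get_state(): the state, without advancing time (a new reading comes with each control period).
- r.snapshot(name): name is "side" or "top" or "wrist"; returns a dict with "pixels" (480x640x3 uint8, red, green, blue), "fx", "fy", "cx", "cy" (pixels), "cam_to_world" (4x4, takes a point from camera to world coordinates). Camera axes: x right, y down, z forward; pixel columns grow to the right and rows downward; lengths in m; the calibration is good to about 2 mm. A picture is of the moment at which its call begins. There is no depth.
- r.finish_job(): hands the job in; it is judged then, once.
The state is a dict: "clock": time; "q": joint angles; "qd": joint speeds; "joint_torque": joint torques, N m; "tool_pos": TCP position; "eef_rot": TCP orientation; "contact_force": force on the tool from outside, world axes, zero at the start; "moment": the same for the moment, N m; "opening": opening from 0.0 (shut) to 1.0 (fully open); "finger_force": force on a finger pad.
Only numpy, scipy, OpenCV 4.12 (cv2) and the standard library are available. Lean on these libraries where they do the work, as an engineer would, in place of code of your own. Each camera call takes 0.05 s, during which the arm holds its last target. There are 200 camera calls.

TASK

Get the filling station ready: first stand the empty blue jar upright inside the black ring on the scale, then take the red-handled steel sieve funnel off its slanted holder and seat it in the jar's orange conical mouth, fully home and level, with the jar still in the ring. Set both down rather than dropping them, let go, and leave the tins, the sauce bottle and the yellow-capped jar where they stand.

Things in the scene. Friction and masses are not known exactly. Their poses are not given: they have to be found in the camera images.
- jar: empty jar: blue round body 60 mm across (straight, slightly faceted), 110 mm tall, orange rim flaring to 65 mm; loose, upright, 0.2-0.4 kg; grip the body 20-50 mm below the rim. Origin: centre of its underside, z up its axis. It and the red tin stand in two places, either way round
- jar_mouth (a point): centre of the jar's mouth at rim level, 110 mm above the jar's origin. The mouth is a cone narrowing downward at 25 degrees from the axis: 58 mm across at the rim, 39 mm across 20 mm lower
- funnel: loose steel sieve funnel, a cone with the jar's 25 degree taper: 32 mm across at its lower end, 96 mm at its rim 69 mm higher; about 0.16 kg. Origin: centre of the lower end, z along its axis to the wide mouth. Starts in the holder's collar, axis leaning 35 degrees, y axis level; comes out along its axis. Fully home in the jar its origin is 82 mm above the jar's origin
- funnel_grip (a point): centre of the red handle bar over the funnel's mouth, on its axis 96 mm above its origin, frame parallel to the funnel's. The bar is 56 mm long (funnel's x), 12 mm thick (y), 20 mm tall (86 to 106 mm above the origin), with a thin wire sloping from each end to the rim
- rack: funnel's slanted holder, fixed: wooden base 150 x 140 x 12 mm, two posts 92 mm high, 112 mm apart along y, between them a green conical collar 76 mm across inside, centre 85 mm up. Origin: centre of the underside, z up; collar axis leans 35 degrees from z to the holder's -x (robot side). Holder and scale stand on opposite sides, either way round
- scale: portion scale, fixed: grey housing 190 x 160 x 38 mm, round steel pan 132 mm across with its top 46 mm above the table, and on the pan a black ring 78 mm outside, 70 mm inside, 8 mm tall. Origin on the table under the centre of the pan, z up.
- scale_seat (a point): centre of the black ring on the top of the pan, where the jar's underside comes to stand (46 mm above the table)
- tin: bystander: tin with a red band, 66 mm across, 100 mm tall, in the front row beside the jar; origin at the centre of its underside
- spread_jar: bystander: amber jar with a yellow cap, 64 mm across, 110 mm tall, further back; origin at the centre of its underside
- sauce: bystander: red sauce bottle, 58 mm across, 170 mm tall, further back; origin at the centre of its underside
- bean_tin: bystander: tin with a green band, 74 mm across, 110 mm tall, further back; origin at the centre of its underside

How it is judged:
On the way, in this order (a step that is already met when the one before it is completed fails the run):
1. the jar stands upright in the ring on the scale, let go, without the funnel in it (horizontal distance between jar and scale_seat below 0.008 m and z of jar in the frame of scale_seat below 0.003 m and angle between jar's own z axis and vertical below 0.05 rad and contact force between jar and the fingers below 0.05 N and distance between funnel and jar_mouth above 0.06 m), for 0.2 s.
2. the funnel sits fully home and level in the jar's mouth (horizontal distance between funnel and jar below 0.006 m and z of funnel in the frame of jar below 0.0865 m and angle between the z axis of funnel and the z axis of jar, either way round below 0.07 rad), for 0.2 s.
At the end, for the whole second after the job is handed in: Jar upright (3 deg) on the pan in the ring (axis within 8 mm of its centre, underside within 3 mm of the pan); funnel in its mouth, wide end up: axes within 6 mm and 4 deg, within 4.5 deg of vertical, no more than 4.5 mm above fully home; both at rest and released (all of step 2 and horizontal distance between jar and scale_seat below 0.008 m and z of jar in the frame of scale_seat below 0.003 m and angle between jar's own z axis and vertical below 0.05 rad and z of funnel in the frame of jar above 0.076 m and angle between funnel's own z axis and vertical below 0.08 rad and linear speed of each of funnel, jar below 0.02 m/s); the robot touches nothing.
It fails at once if a bystander (tin, spread jar, sauce bottle, bean tin) is moved more than 30 mm or tipped over (distance of any of tin, spread_jar, sauce, bean_tin from where it was at the start of the episode above 0.03 m or angle between any of tin, spread_jar, sauce, bean_tin's own z axis and vertical above 0.6 rad).
It fails at once if the jar or the funnel is dropped (falls freely faster than 0.5 m/s, a drop of about 13 mm) ((linear speed of funnel above 0.5 m/s and contact force between funnel and the fingers below 0.02 N) or (linear speed of jar above 0.5 m/s and contact force between jar and the fingers below 0.02 N)).
It also fails if it takes over 69 s, if anything falls off the work surface, if the arm or the gripper's body presses on something with over 40 N, if the wrist force passes 120 N, or if a joint passes its speed limit or range.

## Working session

There is one attempt and no reset: what is moved stays moved. The work goes in short steps, Python scripts to look and compute and a tool call to move; the robot and the scene stay as the last step left them, time stands still between calls to the robot, and variables do not carry over. Pictures are saved under pics/ and viewed, at most 10 in all, crops included, and the job is handed in when it is done.

Besides the shell and the picture viewer there is one more tool, called as name(argument=value, ...), one argument or row to a line, values as JSON. step_arm: Moves the arm, as the interface text tells. Its arguments: {"type":"object","properties":{"steps":{"type":"array","items":{"type":"array","items":{"type":"number"}}},"force":{"type":"number"}},"required":["steps"]}

```bash
mkdir -p pics; ls; cat > h.py <<'E'
import numpy as np, cv2
from scipy.spatial.transform import Rotation as R
from plant import r
def snap(n,f=None):
    s=r.snapshot(n)
    if f: cv2.imwrite('pics/'+f,cv2.cvtColor(s['pixels'],cv2.COLOR_RGB2BGR))
    return s
def ray(s,u,v):
    T=np.array(s['cam_to_world']); d=T[:3,:3]@np.array([(u-s['cx'])/s['fx'],(v-s['cy'])/s['fy'],1]); return T[:3,3],d
def onz(s,u,v,z):
    o,d=ray(s,u,v); return o+d*(z-o[2])/d[2]
def proj(s,p):
    T=np.array(s['cam_to_world']); c=T[:3,:3].T@(np.array(p)-T[:3,3]); return s['fx']*c[0]/c[2]+s['cx'],s['fy']*c[1]/c[2]+s['cy']
E
python3 - <<'E'
from h import *
a=snap('top','top.png');b=snap('side','side.png')
for s in(a,b): print(np.round(s['cam_to_world'],3),s['fx'],s['cx'],s['cy'])
st=r.get_state();print({k:np.round(v,3) for k,v in st.items()},r.tip_reach)
E
```

```text
pics
[[-0.016 -0.998  0.068  0.478]
 [-1.     0.017  0.012  0.002]
 [-0.013 -0.068 -0.998  1.198]
 [ 0.     0.     0.     1.   ]] 482.09700660645495 321.5263638101924 238.47194806523106
[[ 0.989 -0.093  0.113  0.48 ]
 [-0.146 -0.636  0.758 -0.564]
 [ 0.001 -0.766 -0.642  0.597]
 [ 0.     0.     0.     1.   ]] 439.47306600597716 317.9435874215886 236.50677968053705
{'clock': np.float64(0.1), 'q': array([ 1.28 ,  0.69 , -0.195,  1.566,  0.157,  0.903, -0.215]), 'qd': array([-0.   , -0.002,  0.001, -0.002, -0.001, -0.001,  0.002]), 'joint_torque': array([-3.0000e-03, -5.2849e+01, -1.2710e+00, -1.5384e+01, -5.2000e-02,
        2.0000e-03,  0.0000e+00]), 'tool_pos': array([ 0.199, -0.592,  0.227]), 'eef_rot': array([ 0.987,  0.162, -0.   , -0.001]), 'contact_force': array([ 0.408, -0.341,  0.223]), 'moment': array([-0.025,  0.021,  0.009]), 'finger_force': np.float64(0.0), 'opening': np.float64(1.0)} 0.017
```

View pics/top.png

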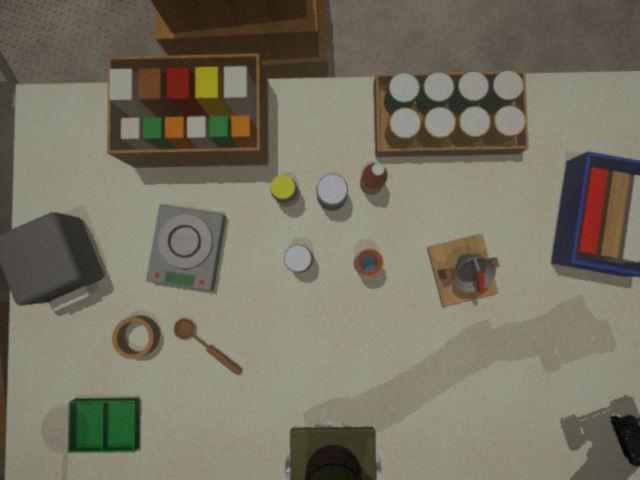

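View pics/side.png

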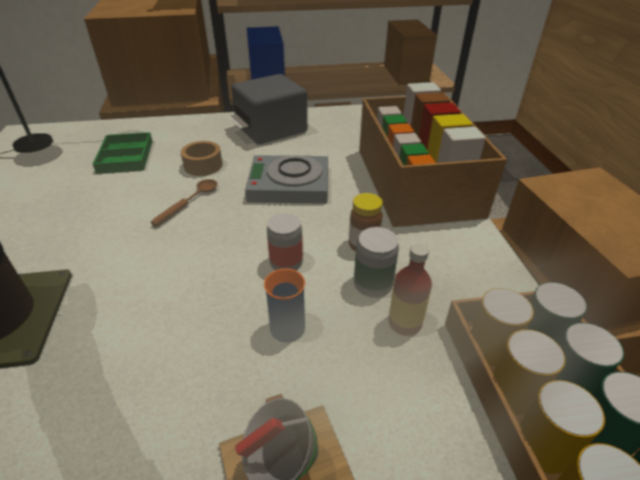

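Top view: scale on the left, with its ring at (185,241). The jar is at (369,262), the red tin at (299,259), and the holder with the funnel at (475,275), its red handle near (481,282). The side view agrees: the jar's orange rim is at (285,285) and the funnel is at the bottom, at (275,440).

```bash
cat > m.py <<'E'
from h import *
def mask(s,roi,f):
    h=cv2.cvtColor(s['pixels'],cv2.COLOR_RGB2HSV).astype(int); m=f(h[...,0],h[...,1],h[...,2]).astype(np.uint8)
    z=np.zeros_like(m); x0,y0,x1,y1=roi; z[y0:y1,x0:x1]=m[y0:y1,x0:x1]
    return z
def big(m):
    c,_=cv2.findContours(m,cv2.RETR_EXTERNAL,cv2.CHAIN_APPROX_NONE); return max(c,key=cv2.contourArea)
def ell(s,c,z):
    p=np.array([onz(s,u,v,z)[:2] for u,v in cv2.convexHull(c)[:,0]],np.float32)
    (x,y),rad=cv2.minEnclosingCircle(p); e=cv2.fitEllipse(p) if len(p)>4 else None
    return np.round([x,y,rad*2],4),np.round(e[0]+e[1],4)
orange=lambda h,s,v:(h<16)&(s>110)&(v>70)
dark=lambda h,s,v:(v<75)
red=lambda h,s,v:((h<6)|(h>172))&(s>140)&(v>70)
wood=lambda h,s,v:(h>8)&(h<22)&(s>80)&(v>60)
E
python3 - <<'E'
from m import *
t=snap('top');d=snap('side')
print('jar top',ell(t,big(mask(t,(345,240,395,285),orange)),.11))
print('jar side',ell(d,big(mask(d,(255,262,315,300),orange)),.11))
print('ring top',ell(t,big(mask(t,(160,215,210,268),dark)),.054))
print('ring side',ell(d,big(mask(d,(270,150,320,185),dark)),.054))
w=mask(t,(415,225,510,315),wood); c=big(w)
print('base',cv2.contourArea(c))
p=np.array([onz(t,u,v,.012)[:2] for u,v in c[:,0]],np.float32); rc=cv2.minAreaRect(p); print(rc,cv2.boxPoints(rc))
for s,roi in((t,(460,255,505,305)),(d,(225,400,300,460))):
    m=mask(s,roi,red); c=big(m); q=cv2.minAreaRect(c); print('bar',q, cv2.moments(m,True)['m10']/m.sum(),cv2.moments(m,True)['m01']/m.sum())
for s,n,(x0,y0,x1,y1) in((t,'t',(410,220,510,320)),(d,'d',(200,380,360,480))):
    pass
a=cv2.resize(t['pixels'][215:325,405:515],(440,440),interpolation=2); b=cv2.resize(d['pixels'][370:480,205:355],(600,440),interpolation=2)[:,100:460]
cv2.imwrite('pics/crop.png',cv2.cvtColor(np.hstack([a,b]),cv2.COLOR_RGB2BGR))
E
```

```text
jar top (array([ 0.4973, -0.0902,  0.0643]), array([ 0.4971, -0.09  ,  0.0622,  0.0633]))
jar side (array([ 0.4982, -0.0902,  0.0662]), array([ 0.4985, -0.0904,  0.0616,  0.0663]))
ring top (array([0.5572, 0.3445, 0.0787]), array([0.5564, 0.3451, 0.0746, 0.0779]))
ring side (array([0.5577, 0.3397, 0.0836]), array([0.5573, 0.3395, 0.0751, 0.084 ]))
base 2047.0
((0.4770360291004181, -0.32571250200271606), (0.148854061961174, 0.13873884081840515), 12.796204566955566) [[ 0.38909328 -0.27455032]
 [ 0.41982168 -0.40984344]
 [ 0.5649788  -0.3768747 ]
 [ 0.5342504  -0.24158156]]
bar ((480.9755859375, 281.78045654296875), (22.307172775268555, 5.742440223693848), 83.6598129272461) 480.7894736842105 281.39473684210526
bar ((255.46029663085938, 435.28759765625), (7.197983741760254, 48.40523147583008), 52.85331344604492) 254.46905537459284 436.1335504885993
```

View pics/crop.png

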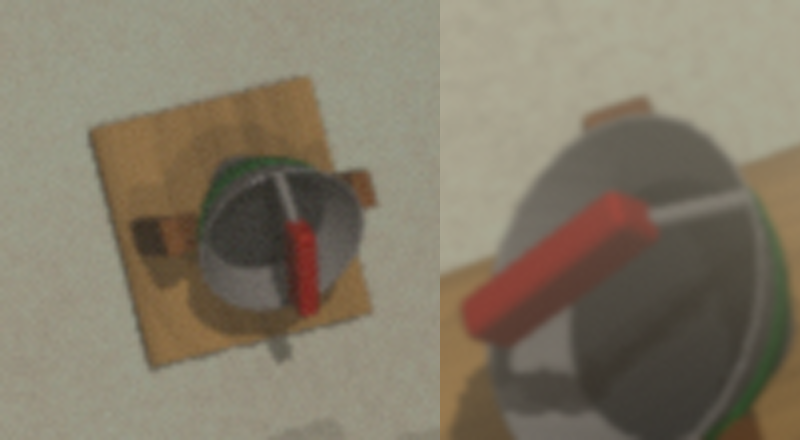

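The holder's base is yawed about 13° and the bar runs along the lean plane, as described. The jar is at (0.4975, -0.090). The two views of the ring differ by 5 mm in y, so I'll refine that from close by.

```bash
cat >> h.py <<'E'
def down(yaw): # tool down, tool x at world yaw (deg)
    return R.from_euler('z',yaw,degrees=True)*R.from_quat([1,0,0,0])
def delta(p,Q):
    st=r.get_state(); q=R.from_quat(st['eef_rot'])
    print('shift cm',np.round(q.inv().apply(np.array(p)-st['tool_pos'])*100,2),'rot deg',np.round((q.inv()*Q).as_rotvec(degrees=True),2),'at',np.round(st['tool_pos'],4))
E
python3 - <<'E'
from m import *
delta([.4975,-.090,.228],down(0))
s=snap('top');b=snap('side')
o,d=ray(s,481,281.6);o2,d2=ray(b,255,435.7)
A=np.c_[d,-d2];k=np.linalg.lstsq(A,o2-o,rcond=None)[0];print(o+d*k[0],o2+d2*k[1])
E
```

```text
shift cm [ 4.428e+01 -3.805e+01 -4.000e-02] rot deg [-6.000e-02  1.000e-02  1.861e+01] at [ 0.1993 -0.592   0.2272]
[ 0.45055895 -0.33285092  0.13158805] [ 0.44710849 -0.33304424  0.13173889]
```

step_arm(
  steps=[
    [0,0,0,0,0,9.3,-1],
    [0,0,0,0,0,9.3,-1],
    [2.5,-4.2,0,0,0,0,-1],
    [2.5,-4.2,0,0,0,0,-1],
    [2.5,-4.2,0,0,0,0,-1],
    [2.5,-4.2,0,0,0,0,-1],
    [2.5,-4.2,0,0,0,0,-1],
    [2.5,-4.2,0,0,0,0,-1],
  ],
  force=25,
)

```text
clock: 1.3
tool_pos: [0.3503, -0.339, 0.2279]
eef_rot: [1.0, 0.0, 0.0, 0.0]
contact_force: [1.2, -0.4, 0.1]
opening: 1.0
finger_force: 0.0
```

step_arm(
  steps=[
    [2.5,-4.2,0,0,0,0,-1],
    [2.5,-4.2,0,0,0,0,-1],
    [2.5,-4.2,0,0,0,0,-1],
    [2.5,-4.2,0,0,0,0,-1],
    [2.5,-4.2,0,0,0,0,-1],
    [2.3,-4.0,0,0,0,0,-1],
    [0,0,0,0,0,0,-1],
    [0,0,0,0,0,0,-1],
  ],
)

```text
clock: 2.3
tool_pos: [0.4968, -0.091, 0.2276]
eef_rot: [1.0, -0.0, -0.0, 0.0]
contact_force: [0.3, -1.1, 0.2]
opening: 0.999
finger_force: 0.0
```

```bash
python3 - <<'E'
from m import *
delta([.4975,-.090,.075],down(0))
w=snap('wrist','w1.png');print(np.round(w['cam_to_world'],3),w['fx'])
m=mask(w,(0,0,640,480),orange);c=big(m);print(ell(w,c,.11),cv2.boundingRect(c))
E
```

```text
shift cm [ 0.08 -0.11 15.26] rot deg [ 0.05  0.04 -0.02] at [ 0.4968 -0.091   0.2276]
[[-0.001 -0.954 -0.301  0.574]
 [-1.     0.001 -0.001 -0.091]
 [ 0.001  0.301 -0.954  0.384]
 [ 0.     0.     0.     1.   ]] 335.8961818153062
(array([ 0.4981, -0.0905,  0.0644]), array([ 0.4981, -0.0904,  0.0633,  0.0638])) (283, 191, 75, 73)
```

View pics/w1.png

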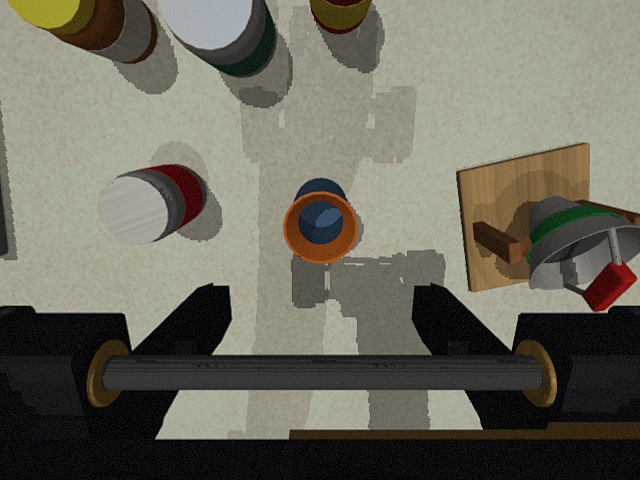

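The wrist view shows the orange rim centred at (320,227), which puts the jar at (0.498, -0.0904), between the open fingers. I'll descend and grip.

step_arm(
  steps=[
    [0.1,-0.1,4,0,0,0,-1],
    [0,0,4,0,0,0,-1],
    [0,0,4,0,0,0,-1],
    [0,0,2,0,0,0,-1],
    [0,0,1.2,0,0,0,-1],
    [0,0,0,0,0,0,-1],
    [0,0,0,0,0,0,1],
    [0,0,0,0,0,0,1],
  ],
  force=25,
)

```text
clock: 3.35
tool_pos: [0.499, -0.0895, 0.0766]
eef_rot: [1.0, 0.0, 0.001, 0.0]
contact_force: [-0.4, 0.3, 0.3]
opening: 0.792
finger_force: 0.0
```

step_arm(
  steps=[
    [0,0,0,0,0,0,1],
    [0,0,0,0,0,0,1],
    [0,0,0,0,0,0,1],
    [0,0,0,0,0,0,1],
    [0,0,-0.5,0,0,0,1],
    [0,0,-1.5,0,0,0,1],
    [0,0,0,0,0,0,1],
  ],
)

```text
clock: 4.22
tool_pos: [0.4992, -0.0893, 0.0969]
eef_rot: [1.0, 0.0, 0.001, 0.0]
contact_force: [0.2, 0.2, -2.2]
opening: 0.685
finger_force: 24.5
```

step_arm(
  steps=[
    [0,0,-4,0,0,0,1],
    [0,0,-5,0,0,0,1],
    [0,0,-5,0,0,0,1],
    [0.5,-2,0,0,0,0,1],
    [0.5,-4,0,0,0,0,1],
    [0.7,-4,0,0,0,0,1],
    [0.7,-4,0,0,0,0,1],
    [0.7,-4,0,0,0,0,1],
  ],
)

```text
clock: 5.22
tool_pos: [0.529, 0.092, 0.2356]
eef_rot: [1.0, 0.0, -0.0, 0.0]
contact_force: [1.3, 0.1, -1.6]
opening: 0.689
finger_force: 24.7
```

step_arm(
  steps=[
    [0.7,-4,0,0,0,0,1],
    [0.7,-4,0,0,0,0,1],
    [0.6,-3,0,0,0,0,1],
    [0.5,-2,0,0,0,0,1],
    [0,-1,0,0,0,0,1],
    [0,0,0,0,0,0,1],
    [0,0,0,0,0,0,1],
  ],
)

```text
clock: 6.1
tool_pos: [0.5543, 0.2289, 0.2357]
eef_rot: [1.0, -0.001, -0.0, 0.001]
contact_force: [-0.7, 0.0, -2.3]
opening: 0.687
finger_force: 24.7
```

```bash
python3 - <<'E'
from m import *
w=snap('wrist','w2.png')
delta([.5573,.342,.235],down(0))
for z,p in((.054,(.5573,.342,.054)),): print(proj(w,p))
u,v=map(int,proj(w,(.5573,.342,.054)))
m=mask(w,(max(u-70,0),max(v-70,0),u+70,v+70),dark);c=big(m);print('ring',ell(w,c,.054),cv2.boundingRect(c))
c=big(mask(w,(200,100,440,330),orange));print(cv2.boundingRect(c))
st=r.get_state();print('rim',ell(w,c,st['tool_pos'][2]+.110-.0766))
E
```

```text
shift cm [  0.27 -11.31   0.06] rot deg [ 0.07  0.   -0.11] at [0.5544 0.229  0.2358]
(np.float64(210.68478708775734), np.float64(210.47981992808306))
ring (array([0.5582, 0.3455, 0.0795]), array([0.5586, 0.3456, 0.0769, 0.0788])) (169, 171, 77, 75)
(247, 258, 150, 72)
rim (array([0.5576, 0.2287, 0.0623]), array([0.556 , 0.2286, 0.0596, 0.0622]))
```

View pics/w2.png

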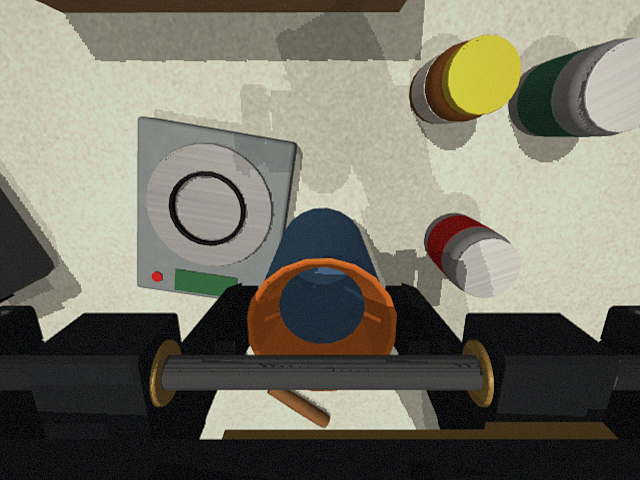

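Ring seen at (207,208) px, which puts it at (0.558, 0.3455), matching the top view. The jar is held straight.

step_arm(
  steps=[
    [0.4,-3,0,0,0,0,1],
    [0,-4,0,0,0,0,1],
    [0,-3.1,0,0,0,0,1],
    [0,-1.5,0,0,0,0,1],
    [0,0,0,0,0,0,1],
    [0,0,3,0,0,0,1],
    [0,0,2,0,0,0,1],
    [0,0,0,0,0,0,1],
  ],
)

```text
clock: 7.15
tool_pos: [0.5579, 0.3434, 0.1842]
eef_rot: [1.0, -0.001, -0.001, 0.002]
contact_force: [-0.5, -1.1, -2.7]
opening: 0.683
finger_force: 24.7
```

```bash
python3 - <<'E'
from m import *
delta([.5585,.3453,.1226],down(0))
d=snap('side','s2.png');t=snap('top')
z=r.get_state()['tool_pos'][2]+.110-.0766
for n,s in(('side',d),('top',t)):
    u,v=map(int,proj(s,(.5575,.345,z)));m=mask(s,(u-40,v-35,u+40,v+35),orange);c=big(m);print(n,ell(s,c,z))
E
```

```text
shift cm [ 0.08 -0.22  6.16] rot deg [ 0.23  0.17 -0.14] at [0.5579 0.3434 0.1842]
side (array([0.5385, 0.331 , 0.0508]), array([0.5389, 0.3338, 0.0249, 0.0574]))
top (array([0.5314, 0.3452, 0.0313]), array([0.5322, 0.3447, 0.0106, 0.0323]))
```

step_arm(
  steps=[
    [0.1,-0.2,2,0,0,0,1],
    [0,0,2,0,0,0,1],
    [0,0,1.2,0,0,0,1],
    [0,0,0.3,0,0,0,1],
    [0,0,0.3,0,0,0,1],
    [0,0,0,0,0,0,1],
    [0,0,0,0,0,0,1],
  ],
)

```text
clock: 8.12
tool_pos: [0.5596, 0.3489, 0.1282]
eef_rot: [1.0, 0.0, 0.0, -0.0]
contact_force: [1.1, 0.4, -3.1]
opening: 0.692
finger_force: 24.8
```

step_arm(
  steps=[
    [0,0,0,0,0,0,1],
    [0,0,0,0,0,0,1],
  ],
)

```text
clock: 8.38
tool_pos: [0.5594, 0.3488, 0.1279]
eef_rot: [1.0, 0.0, 0.0, -0.0]
contact_force: [0.0, -0.2, -1.8]
opening: 0.685
finger_force: 24.8
```

```bash
python3 - <<'E'
from m import *
delta([.5585,.3453,.1226],down(0))
w=snap('wrist','w3.png');delta([.5585,.3453,.1226],down(0))
E
```

```text
shift cm [-0.09  0.35  0.53] rot deg [-0.01 -0.02  0.01] at [0.5594 0.3488 0.1279]
shift cm [-0.09  0.35  0.52] rot deg [-0.   -0.01  0.01] at [0.5594 0.3488 0.1278]
```

View pics/w3.png

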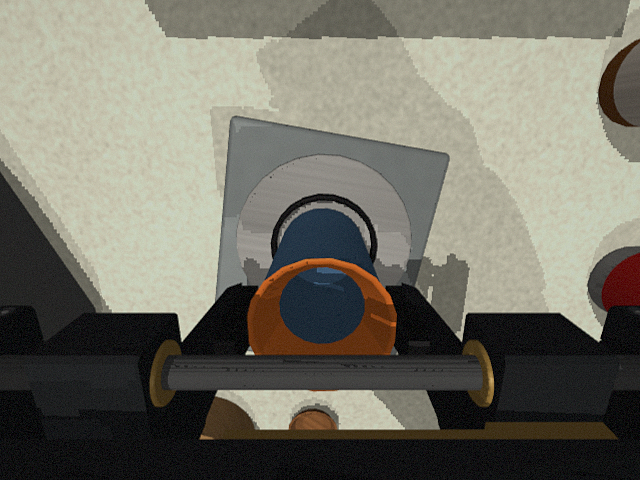

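The ring spans 272–377 px around the jar's foot, which is centred near 322. So the jar is 2–3 mm too far in +y. I'll correct that and set it down.

step_arm(
  steps=[
    [-0.1,0.3,0,0,0,0,1],
    [0,0,0,0,0,0,1],
    [0,0,0.3,0,0,0,1],
    [0,0,0.1,0,0,0,1],
    [0,0,0.1,0,0,0,1],
    [0,0,0,0,0,0,1],
    [0,0,0,0,0,0,1],
  ],
)

```text
clock: 9.3
tool_pos: [0.5583, 0.3457, 0.1228]
eef_rot: [1.0, 0.0, 0.0, 0.0]
contact_force: [-0.1, -1.0, -0.3]
opening: 0.683
finger_force: 24.7
```

The weight has come off the tool, so the jar is on the pan. One more millimetre down, then release slowly.

step_arm(
  steps=[
    [0,0,0.1,0,0,0,1],
    [0,0,0,0,0,0,1],
    [0,0,0,0,0,0,0.3],
    [0,0,0,0,0,0,-0.5],
    [0,0,0,0,0,0,-1],
    [0,0,0,0,0,0,-1],
    [0,0,0,0,0,0,-1],
  ],
)

```text
clock: 10.18
tool_pos: [0.5584, 0.3457, 0.1216]
eef_rot: [1.0, 0.0, 0.0, 0.0]
contact_force: [-0.1, -0.9, 0.3]
opening: 1.003
finger_force: 0.0
```

step_arm(
  steps=[
    [0,0,-2,0,0,0,-1],
    [0,0,-4,0,0,0,-1],
    [0,0,-4,0,0,0,-1],
    [0,0,-4,0,0,0,-1],
    [0,0,0,0,0,0,-1],
    [0,0,0,0,0,0,-1],
  ],
)

```text
clock: 10.92
tool_pos: [0.5577, 0.3454, 0.2609]
eef_rot: [1.0, 0.0, -0.001, 0.0]
contact_force: [-0.7, -0.7, -0.3]
opening: 0.998
finger_force: 0.0
```

```bash
python3 - <<'E'
from m import *
w=snap('wrist','w4.png');st=r.get_state();print(st['tool_pos'])
c=big(mask(w,(200,80,440,330),orange));print('rim',ell(w,c,.156),cv2.boundingRect(c))
d=snap('side','s3.png')
E
```

```text
[0.55743303 0.34524485 0.26024693]
rim (array([0.5567, 0.3447, 0.0643]), array([0.5567, 0.3447, 0.0634, 0.0639])) (283, 197, 78, 75)
```

View pics/w4.png

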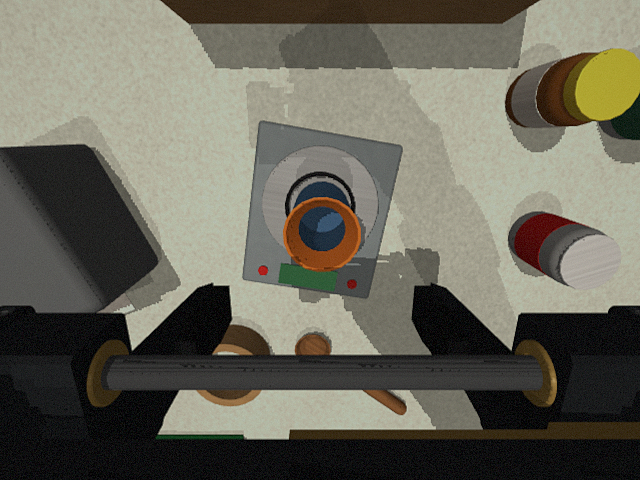

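The jar stands in the ring: rim centred at (321,234) px, or (0.5567, 0.3447). Its apparent diameter fits the seated height. Now I'll travel to the funnel.

step_arm(
  steps=[
    [-1,3.5,0,0,0,0,0],
    [-1.4,5.9,0,0,0,0,0],
    [-1.4,5.9,0,0,0,0,0],
    [-1.4,5.9,0,0,0,0,0],
    [-1.4,5.9,0,0,0,0,0],
    [-1.4,5.9,0,0,0,0,0],
    [-1.4,5.9,0,0,0,0,0],
    [-1.4,5.9,0,0,0,0,0],
  ],
)

```text
clock: 12.02
tool_pos: [0.4492, -0.104, 0.2609]
eef_rot: [1.0, 0.0, -0.001, -0.0]
contact_force: [0.6, -0.2, 0.6]
opening: 0.502
finger_force: 0.0
```

step_arm(
  steps=[
    [-1.4,5.9,0,0,0,0,0],
    [-1.4,5.9,0,0,0,0,0],
    [-1.4,5.9,0,0,0,0,0],
    [-1.4,5,0,0,0,0,0],
    [0,1.5,0,0,0,0,0],
    [0,0,0,0,0,0,0],
    [0,0,0,0,0,0,0],
  ],
)

```text
clock: 12.9
tool_pos: [0.3952, -0.342, 0.2613]
eef_rot: [1.0, 0.002, -0.0, -0.001]
contact_force: [-0.3, 0.1, -0.3]
opening: 0.499
finger_force: 0.0
```

```bash
cat >> h.py <<'E'
def tilt(yaw,lean): # tool facing a funnel leaning `lean` deg towards -x of a frame yawed by `yaw`
    return R.from_euler('z',yaw,degrees=True)*R.from_euler('y',-lean,degrees=True)*R.from_quat([1,0,0,0])
E
python3 - <<'E'
from m import *
Q=tilt(12.8,35);print(Q.as_matrix().round(3))
delta([.394,-.345,.209],Q)
w=snap('wrist','w5.png')
m=mask(w,(0,0,640,400),red);c=big(m);print('bar',cv2.minAreaRect(c))
o=onz(w,*cv2.minAreaRect(c)[0],.13);print(o)
E
```

```text
[[ 0.799  0.222  0.559]
 [ 0.181 -0.975  0.127]
 [ 0.574 -0.    -0.819]]
shift cm [-0.12  0.31  5.23] rot deg [  3.74  34.87 -12.25] at [ 0.3952 -0.342   0.2613]
bar ((613.6954956054688, 44.84973907470703), (46.069313049316406, 102.00658416748047), 21.501436233520508)
[ 0.53810058 -0.56360282  0.13      ]
```

View pics/w5.png

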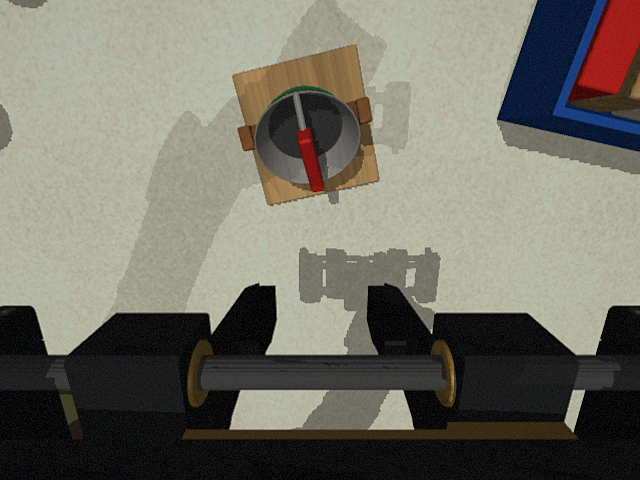

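The wrist view shows the funnel with its red bar at about (311,161), from (303,130) to (318,190). The base yaw matches 13°.

```bash
python3 - <<'E'
from m import *
from scipy.optimize import least_squares
w=snap('wrist');t=snap('top');d=snap('side')
obs=[]
for s,roi in((w,(240,90,370,210)),(t,(460,255,505,305)),(d,(225,400,300,460))):
    m=mask(s,roi,red);c=big(m);o=cv2.minAreaRect(c);q=cv2.moments(c);obs.append((s,(q['m10']/q['m00'],q['m01']/q['m00'])));print(o)
A=[];b=[]
for s,uv in obs:
    o,dd=ray(s,*uv);dd/=np.linalg.norm(dd);P=np.eye(3)-np.outer(dd,dd);A.append(P);b.append(P@o)
p=np.linalg.lstsq(np.vstack(A),np.hstack(b),rcond=None)[0];print('visible centroid',p)
Rf=R.from_euler('z',12.8,degrees=True)*R.from_euler('y',-35,degrees=True)
# predicted bar corners' hull centroid per view for candidate centre
c0=np.array([[x,y,z] for x in(-.028,.028) for y in(-.006,.006) for z in(-.01,.01)])
def f(p):
    e=[]
    for s,uv in obs:
        h=cv2.convexHull(np.array([proj(s,p+Rf.apply(k)) for k in c0],np.float32));q=cv2.moments(h);e+=[q['m10']/q['m00']-uv[0],q['m01']/q['m00']-uv[1]]
    return e
sol=least_squares(f,[.45,-.332,.127]);print(sol.x,np.round(sol.fun,2),np.round(f(np.array([.450,-.332,.125])),2))
E
```

```text
((309.3196716308594, 159.48361206054688), (64.76087188720703, 14.944815635681152), 76.75948333740234)
((480.79705810546875, 281.47027587890625), (22.985361099243164, 5.870719909667969), 84.2894058227539)
((249.00384521484375, 439.71923828125), (7.1041693687438965, 32.801971435546875), 52.12501525878906)
visible centroid [ 0.4475595  -0.33366118  0.12515232]
[ 0.44775609 -0.33440065  0.12351894] [ 2.06  3.02 -0.03  1.65  8.73 -0.88] [-0.85  0.42 -0.95  0.66 10.6  -4.02]
```

step_arm(
  steps=[
    [0,0,0,0.94,8.7,-3.06,0],
    [0,0,0,0.94,8.7,-3.06,0],
    [0,0,0,0.94,8.7,-3.06,0],
    [0,0,0,0.94,8.7,-3.06,0],
    [0,0,0,0,0,0,0],
    [0,0,0,0,0,0,0],
  ],
)

```text
clock: 13.85
tool_pos: [0.3955, -0.3433, 0.2604]
eef_rot: [0.952, 0.102, 0.286, -0.033]
contact_force: [0.2, 0.3, -0.2]
opening: 0.496
finger_force: 0.0
```

```bash
python3 - <<'E'
from m import *
Q=tilt(12.8,35);n=-Q.as_matrix()[:,2]
delta(np.array([.450,-.332,.126])+.05*n,Q)
w=snap('wrist','w6.png')
m=mask(w,(100,0,500,330),red);c=big(m);print(cv2.minAreaRect(c),proj(w,[.450,-.332,.126]), [np.round(proj(w,np.array([.450,-.332,.126])+Q.as_matrix()[:,0]*k+n*.01)) for k in(-.028,.028)])
E
```

```text
shift cm [-2.9   0.13  9.28] rot deg [ 0.05  1.57 -0.58] at [ 0.3955 -0.3433  0.2604]
((323.0, 250.0), (60.0, 12.0), 90.0) (np.float64(322.3024955566458), np.float64(250.7281104814597)) [array([323., 282.]), array([322., 225.])]
```

View pics/w6.png

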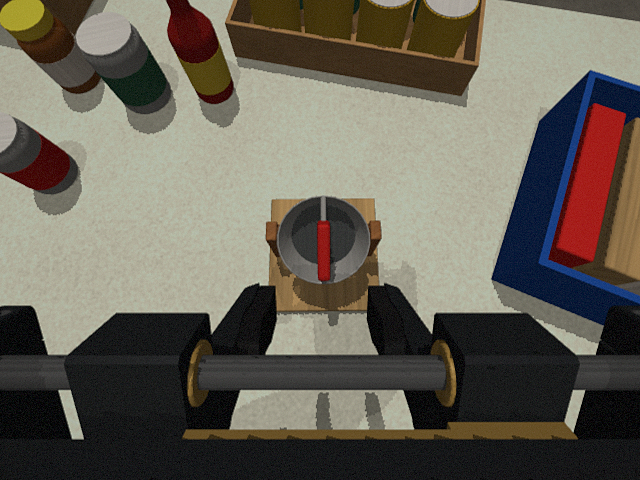

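The bar is at (323,250), within a pixel of the prediction, and vertical in the image, so the tool is aligned. I'll approach along the axis.

step_arm(
  steps=[
    [0,0,0,0,1.5,-0.6,0],
    [-1.5,0,3,0,0,0,0],
    [-1.4,0.1,4,0,0,0,0],
    [0,0,2.2,0,0,0,0],
    [0,0,0,0,0,0,0],
    [0,0,0,0,0,0,0],
  ],
)

```text
clock: 14.65
tool_pos: [0.4249, -0.3393, 0.1708]
eef_rot: [0.948, 0.109, 0.298, -0.034]
contact_force: [-0.7, 0.0, 0.6]
opening: 0.5
finger_force: 0.0
```

```bash
python3 - <<'E'
from m import *
Q=tilt(12.8,35);n=-Q.as_matrix()[:,2]
delta(np.array([.450,-.332,.126]),Q)
w=snap('wrist','w7.png')
m=mask(w,(150,150,500,340),red);c=big(m);print(cv2.minAreaRect(c),cv2.boundingRect(c), [np.round(proj(w,np.array([.450,-.332,.126])+Q.as_matrix()[:,0]*k+n*.01)) for k in(-.028,.028)],w['cx'])
E
```

```text
shift cm [-0.42 -0.14  5.17] rot deg [-0.12  0.12  0.22] at [ 0.4249 -0.3393  0.1708]
((319.9999694824219, 262.0), (17.999996185302734, 85.99998474121094), 0.0) (311, 219, 19, 87) [array([319., 308.]), array([319., 226.])] 321.2821627897917
```

step_arm(
  steps=[
    [-0.4,-0.1,1.5,0,0,0,0],
    [0,0,2,0,0,0,0],
    [0,0,1.2,0,0,0,0],
    [0,0,0.4,0,0,0,0],
    [0,0,0,0,0,0,0],
    [0,0,0,0,0,0,0],
  ],
  force=40,
)

```text
clock: 15.45
tool_pos: [0.4476, -0.3434, 0.1396]
eef_rot: [0.949, 0.109, 0.294, -0.043]
contact_force: [-0.6, -0.5, 0.3]
opening: 0.5
finger_force: 0.0
```

step_arm(
  steps=[
    [0,0,0,0,0,0,1],
    [0,0,0,0,0,0,1],
    [0,0,0,0,0,0,1],
    [0,0,0,0,0,0,1],
    [0,0,0,0,0,0,1],
    [0,0,0,0,0,0,1],
  ],
)

```text
clock: 16.2
tool_pos: [0.4479, -0.3433, 0.1393]
eef_rot: [0.949, 0.11, 0.294, -0.044]
contact_force: [0.5, -0.1, -0.5]
opening: 0.003
finger_force: 0.0
```

```bash
python3 - <<'E'
from m import *
delta([.450,-.332,.126],tilt(12.8,35));st=r.get_state();print(st['contact_force'],st['moment'],st['opening'])
E
```

```text
shift cm [-0.38 -1.02  1.38] rot deg [-1.27  0.49 -0.  ] at [ 0.4479 -0.3433  0.1393]
[ 0.45836071 -0.12806403 -0.46816975] [-0.18096463  0.50395143 -0.00535041] 0.0025314127937164604
```

```bash
python3 - <<'E'
from m import *
st=r.get_state();print(np.round(st['q'],3))
w=snap('wrist','w8.png')
m=mask(w,(150,150,500,480),red);c=big(m);print(cv2.boundingRect(c))
E
```

```text
[ 1.301  0.851 -0.696  2.118 -1.     0.043  0.524]
(292, 235, 23, 52)
```

View pics/w8.png

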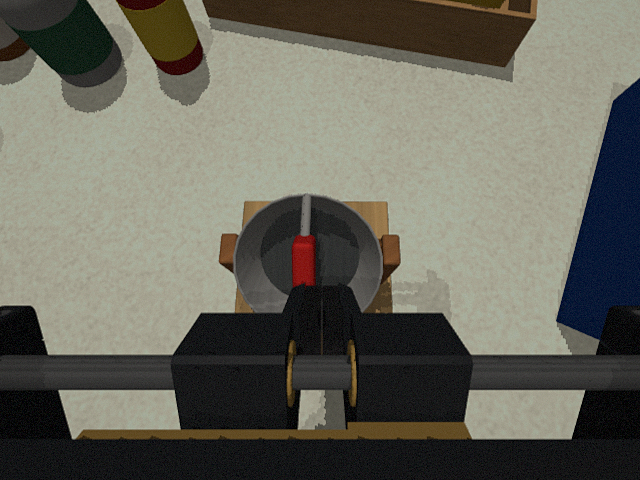

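The picture shows the fingers closed to the right of the bar (bar at 292–315 px, fingers at ~322). The arm stopped short because joints 5 and 6 reached their limits (q5 = -1.0, q6 = 0.04). The bar only needs the closing direction across it, so the tool can lean less. I'll back out and approach at about 15° lean.

step_arm(
  steps=[
    [0,0,-2.5,0,0,0,1],
    [0,0,-3,0,0,0,1],
    [0,0,0,0,-7,0,0],
    [0,0,0,0,-7,0,0],
    [0,0,0,0,-6,0,0],
    [0,0,0,0,0,0,0],
    [0,0,0,0,0,0,0],
  ],
)

```text
clock: 17.12
tool_pos: [0.4169, -0.351, 0.1835]
eef_rot: [0.985, 0.115, 0.128, -0.025]
contact_force: [-0.5, -1.2, -0.7]
opening: 0.5
finger_force: 0.0
```

```bash
python3 - <<'E'
from m import *
Q=tilt(12.8,15);n=-Q.as_matrix()[:,2]
delta(np.array([.450,-.332,.126])+.05*n,Q)
print(r.get_state()['q'].round(3) if hasattr(r.get_state()['q'],'round') else r.get_state()['q'])
w=snap('wrist');m=mask(w,(150,100,500,340),red);c=big(m);print(cv2.boundingRect(c),proj(w,[.450,-.332,.126]))
t=snap('top');m=mask(t,(460,255,505,305),red);c=big(m);print(cv2.minAreaRect(c),m.sum())
E
```

```text
shift cm [ 2.05 -1.07  1.52] rot deg [-1.3   0.08  0.38] at [ 0.4169 -0.351   0.1835]
[ 0.687  0.623  0.11   1.992 -0.657  0.495  0.013]
(298, 179, 19, 81) (np.float64(306.89116194566714), np.float64(221.7177175284202))
((480.88409423828125, 281.4573059082031), (22.96976089477539, 5.852870941162109), 83.6598129272461) 121
```

The funnel hasn't moved and the joints are comfortable now. Approaching at 15° lean.

step_arm(
  steps=[
    [1,-0.6,0.5,-1.3,0,0.4,0],
    [1,-0.5,0.7,0,0,0,0],
    [0,0,0.3,0,0,0,0],
    [0,0,0,0,0,0,0],
    [0,0,0,0,0,0,0],
  ],
)

```text
clock: 17.85
tool_pos: [0.4374, -0.3359, 0.1747]
eef_rot: [0.985, 0.11, 0.129, -0.014]
contact_force: [0.3, 0.5, -0.6]
opening: 0.499
finger_force: 0.0
```

```bash
python3 - <<'E'
from m import *
Q=tilt(12.8,15)
delta(np.array([.450,-.332,.126]),Q)
print(np.round(r.get_state()['q'],3))
w=snap('wrist');m=mask(w,(150,100,500,340),red);c=big(m);print(cv2.boundingRect(c),cv2.minAreaRect(c),proj(w,[.450,-.332,.126]))
E
```

```text
shift cm [ 0.02 -0.11  5.05] rot deg [ 0.08  0.14 -0.01] at [ 0.4374 -0.3359  0.1747]
[ 0.632  0.633  0.102  2.011 -0.686  0.429 -0.02 ]
(311, 214, 20, 81) ((320.5, 254.0), (19.0, 80.0), 0.0) (np.float64(319.36245671464644), np.float64(257.26122898280533))
```

step_arm(
  steps=[
    [0,-0.1,1.5,0,0,0,0],
    [0,0,2,0,0,0,0],
    [0,0,1.2,0,0,0,0],
    [0,0,0.3,0,0,0,0],
    [0,0,0,0,0,0,0],
    [0,0,0,0,0,0,0],
  ],
  force=50,
)

```text
clock: 18.65
tool_pos: [0.4502, -0.3318, 0.127]
eef_rot: [0.985, 0.111, 0.129, -0.013]
contact_force: [-0.0, 0.6, 0.3]
opening: 0.499
finger_force: 0.0
```

```bash
python3 - <<'E'
from m import *
delta(np.array([.450,-.332,.126]),tilt(12.8,15))
print(np.round(r.get_state()['q'],3))
w=snap('wrist');m=mask(w,(150,100,500,400),red);c=big(m);print(cv2.boundingRect(c),cv2.minAreaRect(c),proj(w,[.450,-.332,.126]))
E
```

```text
shift cm [-0.05  0.01  0.09] rot deg [0.12 0.1  0.05] at [ 0.4502 -0.3318  0.127 ]
[ 0.667  0.719  0.01   2.026 -0.745  0.309  0.031]
(311, 239, 26, 99) ((323.5, 288.0), (98.0, 25.0), 90.0) (np.float64(321.17739974641955), np.float64(292.06949338924863))
```

Reached, with the bar centred between the fingers. Closing.

step_arm(
  steps=[
    [0,0,0,0,0,0,0.7],
    [0,0,0,0,0,0,1],
    [0,0,0,0,0,0,1],
    [0,0,0,0,0,0,1],
    [0,0,0,0,0,0,1],
    [0,0,0,0,0,0,1],
  ],
)

```text
clock: 19.45
tool_pos: [0.4502, -0.3326, 0.1275]
eef_rot: [0.985, 0.11, 0.129, -0.013]
contact_force: [-2.3, -0.6, 9.0]
opening: 0.006
finger_force: 5.1
```

```bash
python3 - <<'E'
from m import *
Q=tilt(12.8,15)
n=(R.from_euler('z',12.8,degrees=True)*R.from_euler('y',-35,degrees=True)).as_matrix()[:,2]
print('axis in tool',Q.inv().apply(n))
st=r.get_state();print(st['contact_force'],st['finger_force'],st['opening'],st['tool_pos'])
E
```

```text
axis in tool [-3.42020143e-01  9.13514207e-18 -9.39692621e-01]
[-2.26527387 -0.58100863  9.03764572] 5.109694735510857 0.0064359499235707015 [ 0.45022972 -0.33255113  0.1274671 ]
```

Opening 0.006 means the bar isn't between the pads. I'll measure where the bar is now, numerically.

```bash
python3 - <<'E'
from m import *
p=np.array([.450,-.332,.126])
for nm,roi in(('wrist',(150,100,500,420)),('top',(455,250,510,310)),('side',(215,395,310,470))):
    s=snap(nm);m=mask(s,roi,red);n,l,st,ce=cv2.connectedComponentsWithStats(m)
    print(nm,np.round(proj(s,p)),[(list(map(int,st[i])),np.round(ce[i])) for i in range(1,n) if st[i][4]>8])
w=snap('wrist')
m=mask(w,(150,100,500,420),red)
for v in range(230,420,8): 
    x=np.flatnonzero(m[v]); print(v,(x.min(),x.max()) if len(x) else None,end='; ')
# finger gap
g=cv2.cvtColor(w['pixels'],cv2.COLOR_RGB2GRAY)
print();print(g[280:340:12,270:375:5])
E
```

```text
wrist [320. 292.] [([304, 237, 27, 54, 1136], array([317., 262.]))]
top [480. 282.] [([476, 270, 7, 11, 53], array([479., 275.]))]
side [258. 437.] [([265, 417, 17, 13, 104], array([272., 423.])), ([237, 442, 8, 9, 50], array([240., 446.]))]
230 None; 238 (np.int64(309), np.int64(327)); 246 (np.int64(306), np.int64(329)); 254 (np.int64(305), np.int64(329)); 262 (np.int64(304), np.int64(329)); 270 (np.int64(305), np.int64(329)); 278 (np.int64(305), np.int64(329)); 286 (np.int64(321), np.int64(322)); 294 None; 302 None; 310 None; 318 None; 326 None; 334 None; 342 None; 350 None; 358 None; 366 None; 374 None; 382 None; 390 None; 398 None; 406 None; 414 None; 
[[ 98 101 103 102 112 110 111  27  48  46  54  43  67  69 112 106 107 109
  104 106 103]
 [104 111 102 104  57  20  18  18  10  19   4  14  25  18  20   9  21 108
  101 103 104]
 [129 125 136  49  16  15   1  12  12  14   7   0  20  17   6  24  17  26
  110  83  69]
 [ 20  23  19  26  11  17  20  14  18  26   4  13   5  16  18  20  12  19
    1  15  18]
 [ 12  19  26   6   2  11   0   9  11  18  21   4  11   3  18  24  14  21
   18  14  25]]
```

The bar's apparent width (25 px → 0.161 m) and the fingertips' apparent gap (92 px for 44 mm → 0.161 m) show the tips only reached the bar's top and slipped off it. So I need to go about 2 cm deeper. First I'll back off, reopen narrower and re-measure.

step_arm(
  steps=[
    [0,0,-1.5,0,0,0,1],
    [0,0,-1.0,0,0,0,1],
    [0,0,0,0,0,0,0.2],
    [0,0,0,0,0,0,0.2],
    [0,0,0,0,0,0,0.2],
    [0,0,0,0,0,0,0.2],
  ],
)

```text
clock: 20.4
tool_pos: [0.4438, -0.3327, 0.1503]
eef_rot: [0.985, 0.111, 0.129, -0.014]
contact_force: [-0.5, 0.3, -0.0]
opening: 0.4
finger_force: 0.0
```

```bash
python3 - <<'E'
from m import *
p=np.array([.450,-.332,.126])
delta(p,tilt(12.8,15))
for nm,roi in(('wrist',(150,100,500,420)),('top',(455,250,510,310)),('side',(215,395,310,470))):
    s=snap(nm);m=mask(s,roi,red);n,l,st,ce=cv2.connectedComponentsWithStats(m)
    print(nm,np.round(proj(s,p)),[(list(map(int,st[i])),np.round(ce[i])) for i in range(1,n) if st[i][4]>8])
    if nm=='wrist':
        for v in range(215,330,8): 
            x=np.flatnonzero(m[v]); print(v,(int(x.min()),int(x.max())) if len(x) else None,end='; ')
        g=cv2.cvtColor(s['pixels'],cv2.COLOR_RGB2GRAY)
        for v in(270,280,284,288,292,296,304): 
            x=np.flatnonzero(g[v]<40); print(v,'dark',x[x<321].max(initial=0),x[x>321].min(initial=999))
E
```

```text
shift cm [-0.02  0.07  2.5 ] rot deg [0.03 0.14 0.05] at [ 0.4438 -0.3327  0.1503]
wrist [322. 273.] [([309, 224, 23, 91, 1816], array([320., 269.]))]
215 None; 223 None; 231 (311, 331); 239 (309, 330); 247 (309, 330); 255 (309, 330); 263 (309, 330); 271 (310, 330); 279 (310, 329); 287 (310, 329); 295 (310, 329); 303 (310, 329); 311 (311, 328); 319 None; 327 None; 270 dark 0 330
280 dark 310 327
284 dark 310 329
288 dark 310 329
292 dark 310 328
296 dark 310 329
304 dark 284 329
top [480. 282.] [([476, 271, 7, 14, 80], array([479., 277.]))]
side [258. 437.] [([263, 417, 18, 15, 97], array([272., 423.]))]
```

step_arm(
  steps=[
    [0,0,1.2,0,0,0,0.2],
    [0,0,1.2,0,0,0,0.2],
    [0,0,0.7,0,0,0,0.2],
    [0,0,0.5,0,0,0,0.2],
    [0,0,0.5,0,0,0,0.2],
    [0,0,0,0,0,0,0.2],
  ],
)

```text
clock: 21.3
tool_pos: [0.4541, -0.3304, 0.1107]
eef_rot: [0.985, 0.111, 0.129, -0.014]
contact_force: [0.4, 0.3, -0.2]
opening: 0.399
finger_force: 0.0
```

step_arm(
  steps=[
    [0,0,0.4,0,0,0,0.2],
    [0,0,0,0,0,0,0.2],
    [0,0,0,0,0,0,0.7],
    [0,0,0,0,0,0,1],
    [0,0,0,0,0,0,1],
    [0,0,0,0,0,0,1],
    [0,0,0,0,0,0,1],
  ],
)

```text
clock: 22.18
tool_pos: [0.4552, -0.3307, 0.1072]
eef_rot: [0.985, 0.111, 0.129, -0.014]
contact_force: [-0.1, -0.4, 0.8]
opening: 0.132
finger_force: 49.6
```

```bash
python3 - <<'E'
from m import *
delta([.450,-.332,.126],tilt(12.8,15));st=r.get_state();print(st['contact_force'],st['moment'],st['finger_force'],st['opening'],np.round(st['q'],3))
E
```

```text
shift cm [-0.04  0.01 -1.96] rot deg [0.1  0.11 0.04] at [ 0.4552 -0.3307  0.1072]
[-0.06262688 -0.43420947  0.75758631] [-0.21550435  0.21776373 -0.09240376] 49.64229758013971 0.13208241669714335 [ 0.682  0.757 -0.028  2.027 -0.766  0.262  0.05 ]
```

Opening 0.132 is 11.6 mm, so the bar is gripped. I'll draw it out along the funnel axis.

step_arm(
  steps=[
    [-0.17,0,-0.47,0,0,0,1],
    [-0.34,0,-0.94,0,0,0,1],
    [-0.5,0,-1.4,0,0,0,1],
    [-0.68,0,-1.88,0,0,0,1],
    [-0.68,0,-1.88,0,0,0,1],
    [-0.68,0,-1.88,0,0,0,1],
    [-0.68,0,-1.88,0,0,0,1],
    [0,0,0,0,0,0,1],
  ],
)

```text
clock: 23.18
tool_pos: [0.3934, -0.3454, 0.1991]
eef_rot: [0.985, 0.11, 0.129, -0.012]
contact_force: [0.5, -0.2, -1.1]
opening: 0.13
finger_force: 49.6
```

```bash
python3 - <<'E'
from m import *
st=r.get_state();q=R.from_quat(st['eef_rot']);print(st['tool_pos'],st['contact_force'],st['moment'],st['opening'],np.round(st['q'],2))
n=q.apply([-.342,0,-.94]);c=st['tool_pos']+q.apply([0,0,-.0196]);print('bar',c,'axis',n,'lower end',c-.096*n)
for nm in('wrist','top'):
    s=snap(nm);u,v=map(int,proj(s,c));x=80 if nm=='wrist' else 30
    m=mask(s,(max(u-x,0),max(v-x,0),u+x,v+x),red);n_,l,sa,ce=cv2.connectedComponentsWithStats(m)
    print(nm,u,v,[(list(map(int,sa[i])),np.round(ce[i])) for i in range(1,n_) if sa[i][4]>8])
# rotation needed to bring funnel upright
Q=(R.from_rotvec(np.cross(n,[0,0,1])/np.linalg.norm(np.cross(n,[0,0,1]))*np.arccos(n[2]))*q)
print((q.inv()*Q).as_rotvec(degrees=True))
E
```

```text
[ 0.39338627 -0.3453564   0.19911955] [ 0.46203066 -0.24787636 -1.11893692] [-0.09684728  0.35521504  0.03968351] 0.13018036307856967 [ 0.7   0.57  0.11  2.05 -0.66  0.46  0.03]
bar [ 0.3884434  -0.34639178  0.21805777] axis [-0.55933322 -0.12272039  0.82015246] lower end [ 0.44213939 -0.33461062  0.13932313]
wrist 320 311 [([306, 251, 30, 104, 2702], array([321., 302.]))]
top 502 313 [([498, 301, 9, 10, 64], array([502., 305.]))]
[  0.23476799 -34.89904729  -0.08541559]
```

The funnel is clear of the collar. I'll lift it and turn it upright.

step_arm(
  steps=[
    [0.8,0,-3,0,0,0,1],
    [0.8,0,-3,0,0,0,1],
    [0,0,0,0,-7,0,1],
    [0,0,0,0,-7,0,1],
    [0,0,0,0,-7,0,1],
    [0,0,0,0,-7,0,1],
    [0,0,0,0,-7,0,1],
    [0,0,0,0,0,0,1],
  ],
)

```text
clock: 24.28
tool_pos: [0.3971, -0.3418, 0.2571]
eef_rot: [0.978, 0.113, -0.174, 0.019]
contact_force: [-0.1, 0.7, -1.9]
opening: 0.127
finger_force: 49.6
```

```bash
cat >> m.py <<'E'
def fun():
    st=r.get_state();q=R.from_quat(st['eef_rot']);n=q.apply([-.342,0,-.94]);c=st['tool_pos']+q.apply([0,0,-.0196])
    return st,q,n,c,c-.096*n
E
python3 - <<'E'
from m import *
st,q,n,c,o=fun();print(st['tool_pos'],n,'bar',c,'origin',o,np.round(st['q'],2),st['opening'])
T=[.5567,.3447,.128+.07]
for yaw in(12.8,32):
    Q=tilt(yaw,-20); p=np.array(T)+[0,0,.096]+Q.apply([0,0,.0196]); print(yaw,'target tcp',p.round(4)); delta(p,Q); print('world shift',(p-st['tool_pos']).round(3))
E
```

```text
[ 0.39705809 -0.34175848  0.25705122] [ 2.71782545e-03 -7.68274743e-04  1.00027797e+00] bar [ 0.40363259 -0.34024334  0.2754534 ] origin [ 0.40337168 -0.34016959  0.17942672] [ 0.16  0.71  0.59  1.66 -0.11  1.09 -0.61] 0.12715360889978838
12.8 target tcp [0.5502 0.3432 0.2756]
shift cm [ 28.06 -63.2  -12.17] rot deg [0.06 0.13 0.39] at [ 0.3971 -0.3418  0.2571]
world shift [0.153 0.685 0.019]
32 target tcp [0.551  0.3411 0.2756]
shift cm [ 28.1  -62.98 -12.18] rot deg [ -6.53   0.12 -17.64] at [ 0.3971 -0.3418  0.2571]
world shift [0.154 0.683 0.019]
```

step_arm(
  steps=[
    [1,-2.25,-0.43,0,0,0,1],
    [2,-4.5,-0.87,0,0,0,1],
    [2,-4.5,-0.87,0,0,0,1],
    [2,-4.5,-0.87,0,0,0,1],
    [2,-4.5,-0.87,0,0,0,1],
    [2,-4.5,-0.87,0,0,0,1],
    [2,-4.5,-0.87,0,0,0,1],
    [2,-4.5,-0.87,0,0,0,1],
  ],
)

```text
clock: 25.28
tool_pos: [0.4782, 0.022, 0.269]
eef_rot: [0.979, 0.109, -0.173, 0.019]
contact_force: [1.5, -0.9, -1.7]
opening: 0.132
finger_force: 49.6
```

step_arm(
  steps=[
    [2,-4.5,-0.87,0,0,0,1],
    [2,-4.5,-0.87,0,0,0,1],
    [2,-4.5,-0.87,0,0,0,1],
    [2,-4.5,-0.87,0,0,0,1],
    [2,-4.5,-0.87,0,0,0,1],
    [1.5,-3.4,-0.65,0,0,0,1],
    [0.8,-1.7,-0.4,0,0,0,1],
    [0,0,0,0,0,0,1],
  ],
)

```text
clock: 26.28
tool_pos: [0.548, 0.3204, 0.2763]
eef_rot: [0.978, 0.11, -0.173, 0.019]
contact_force: [0.7, -0.2, -1.9]
opening: 0.131
finger_force: 49.6
```

```bash
python3 - <<'E'
from m import *
st,q,n,c,o=fun();print('clock',st['clock'],n.round(3),'bar',c,'origin',o,np.round(st['q'],2),st['opening'],st['contact_force'])
Q=tilt(12.8,-20);T=np.array([.5567,.3447,.198]);delta(T+[0,0,.096]+Q.apply([0,0,.0196]),Q)
for nm in('wrist','top','side'):
    s=snap(nm,f'{nm}_c.png');print(nm,'bar',np.round(proj(s,c),1),'rim c',np.round(proj(s,o+.069*n),1),'jar rim',np.round(proj(s,(.5567,.3447,.156)),1))
    u,v=map(int,proj(s,c));x=90 if nm=='wrist' else 35
    m=mask(s,(max(u-x,0),max(v-x,0),u+x,v+x),red);k,l,sa,ce=cv2.connectedComponentsWithStats(m)
    print([(list(map(int,sa[i])),np.round(ce[i])) for i in range(1,k) if sa[i][4]>8])
    m=mask(s,(max(u-150,0),max(v-50,0),u+150,min(v+150,479)),orange);k,l,sa,ce=cv2.connectedComponentsWithStats(m)
    print(' or',[(list(map(int,sa[i])),np.round(ce[i])) for i in range(1,k) if sa[i][4]>30])
E
```

```text
clock 26.275 [ 0.002 -0.     1.   ] bar [0.5545199  0.32191103 0.29473515] origin [0.5543541  0.32194569 0.19870823] [-0.75  0.9   0.52  1.11 -0.44  1.58 -1.6 ] 0.13116038176618852 [ 0.68097719 -0.2224152  -1.88628737]
shift cm [ 0.7  -2.17 -0.18] rot deg [-0.02  0.08  0.07] at [0.548  0.3204 0.2763]
wrist bar [321.  311.2] rim c [321.  271.1] jar rim [293.1 165.5]
[([307, 251, 30, 104, 2740], array([321., 302.]))]
 or [([170, 261, 20, 21, 82], array([181., 270.])), ([197, 261, 16, 12, 45], array([204., 267.])), ([307, 261, 30, 94, 2100], array([321., 306.]))]
top bar [158.  233.7] rim c [162.9 234.8] jar rim [170.  237.8]
[([156, 235, 8, 13, 69], array([160., 241.]))]
 or [([156, 235, 8, 13, 72], array([160., 241.])), ([131, 317, 23, 32, 109], array([145., 330.])), ([113, 318, 18, 20, 71], array([121., 326.])), ([175, 319, 65, 55, 552], array([202., 343.])), ([113, 339, 8, 14, 32], array([116., 346.]))]
side bar [289.5  66.5] rim c [290.  80.] jar rim [292.  126.1]
[([278, 63, 9, 10, 59], array([282.,  67.])), ([300, 62, 4, 10, 12], array([302.,  67.]))]
 or [([278, 63, 9, 11, 59], array([282.,  68.])), ([416, 92, 23, 23, 349], array([430., 102.])), ([278, 119, 29, 16, 328], array([292., 126.])), ([387, 123, 28, 23, 288], array([399., 130.])), ([407, 155, 28, 12, 262], array([420., 160.])), ([198, 181, 18, 10, 148], array([206., 185.])), ([160, 200, 27, 16, 135], array([174., 208.]))]
```

No slip: the wrist view of the bar is unchanged and the side view shows it level. I'll check the bar's centre along its length.

```bash
python3 - <<'E'
from m import *
st,q,n,c,o=fun()
fx=np.cross(q.apply([0,1,0]),n) ; fy=q.apply([0,1,0])
w=snap('wrist');d=snap('side')
for s in(w,d):
  for z in(.01,-.01): print([np.round(proj(s,c+fx*x+fy*y+n*z),1).tolist() for x in(-.028,.028) for y in(-.006,.006)])
# funnel rim in the side view: bright pixels left/right of bar by column scan not robust; print rim extremes predicted
ph=np.linspace(0,2*np.pi,73);P=np.array([proj(d,o+.069*n+.048*(np.cos(a)*fx+np.sin(a)*fy)) for a in ph]);print('rim box',P.min(0).round(1),P.max(0).round(1))
h=cv2.cvtColor(w['pixels'],cv2.COLOR_RGB2HSV)
m=mask(w,(250,200,400,420),red)
for v in range(248,362,6):
    x=np.flatnonzero(m[v]);print(v,(int(x.min()),int(x.max())) if len(x) else None,end=';')
E
```

```text
[[305.3, 283.0], [336.5, 283.0], [308.6, 365.4], [333.3, 365.4]]
[[307.0, 250.1], [334.8, 250.1], [309.8, 331.5], [332.3, 331.5]]
[[301.9, 58.8], [303.9, 60.7], [275.0, 62.1], [276.7, 64.1]]
[[302.1, 69.0], [304.1, 70.9], [275.6, 72.4], [277.3, 74.4]]
rim box [266.4  71.8] [313.9  89.2]
248 None;254 (310, 333);260 (308, 335);266 (308, 335);272 (307, 335);278 (307, 336);284 (307, 335);290 (307, 335);296 (307, 335);302 (308, 335);308 (309, 334);314 (308, 334);320 (309, 334);326 (309, 334);332 (309, 333);338 (309, 334);344 (310, 333);350 (309, 332);356 None;
```

The predicted bar edges match both views to within 1–2 mm. Moving over the jar.

step_arm(
  steps=[
    [0.4,-1.1,-0.1,0,0,0,1],
    [0.3,-1.1,-0.1,0,0,0,1],
    [0,0,0,0,0,0,1],
    [0,0,0,0,0,0,1],
    [0,0,0,0,0,0,1],
  ],
)

```text
clock: 27.15
tool_pos: [0.5501, 0.3428, 0.2762]
eef_rot: [0.979, 0.11, -0.174, 0.02]
contact_force: [0.2, 0.7, -0.9]
opening: 0.13
finger_force: 49.6
```

```bash
python3 - <<'E'
from m import *
st,q,n,c,o=fun();print(n.round(3),'origin',o)
Q=tilt(12.8,-20);T=np.array([.5567,.3447,.198]);delta(T+[0,0,.096]+Q.apply([0,0,.0196]),Q)
d=snap('side');c=big(mask(d,(255,100,330,170),orange));print(cv2.boundingRect(c),ell(d,c,.156))
E
```

```text
[0.002 0.002 1.   ] origin [0.55654197 0.34416012 0.19856193]
shift cm [ 0.03 -0.04  0.05] rot deg [ 0.09  0.12 -0.04] at [0.5501 0.3428 0.2762]
(278, 120, 29, 14) (array([0.5565, 0.344 , 0.072 ]), array([0.5568, 0.3441, 0.0637, 0.074 ]))
```

Aligned to within 1 mm. Lowering the funnel vertically.

step_arm(
  steps=[
    [0.34,0,0.94,0,0,0,1],
    [0.51,0,1.41,0,0,0,1],
    [0.51,0,1.41,0,0,0,1],
    [0.34,0,0.94,0,0,0,1],
    [0.17,0,0.47,0,0,0,1],
    [0.1,0,0.28,0,0,0,1],
    [0,0,0,0,0,0,1],
    [0,0,0,0,0,0,1],
  ],
)

```text
clock: 28.2
tool_pos: [0.5501, 0.3432, 0.2187]
eef_rot: [0.979, 0.11, -0.173, 0.02]
contact_force: [0.1, 0.1, -1.6]
opening: 0.131
finger_force: 49.6
```

```bash
python3 - <<'E'
from m import *
st,q,n,c,o=fun();print(n.round(3),'origin',o,st['contact_force'],st['moment'])
E
```

```text
[0.001 0.001 1.   ] origin [0.55651285 0.34457042 0.14103304] [ 0.08898908  0.07447014 -1.56987042] [ 0.10345069 -0.37984467 -0.03068858]
```

step_arm(
  steps=[
    [0.17,0,0.47,0,0,0,1],
    [0.1,0,0.28,0,0,0,1],
    [0.07,0,0.19,0,0,0,1],
    [0,0,0,0,0,0,1],
    [0,0,0,0,0,0,1],
  ],
)

```text
clock: 28.82
tool_pos: [0.5498, 0.3432, 0.2082]
eef_rot: [0.978, 0.11, -0.173, 0.02]
contact_force: [0.0, 0.6, -1.1]
opening: 0.133
finger_force: 49.6
```

step_arm(
  steps=[
    [0.03,0,0.1,0,0,0,1],
    [0,0,0,0,0,0,1],
    [0.03,0,0.1,0,0,0,1],
    [0,0,0,0,0,0,1],
    [0,0,0,0,0,0,1],
  ],
)

```text
clock: 29.45
tool_pos: [0.5502, 0.3436, 0.2072]
eef_rot: [0.979, 0.11, -0.173, 0.02]
contact_force: [1.2, 2.0, 4.8]
opening: 0.133
finger_force: 49.7
```

step_arm(
  steps=[
    [0.03,0,0.1,0,0,0,1],
    [0,0,0,0,0,0,1],
    [0,0,0,0,0,0,1],
  ],
)

```text
clock: 29.82
tool_pos: [0.5504, 0.3439, 0.2069]
eef_rot: [0.979, 0.11, -0.172, 0.019]
contact_force: [0.6, 1.7, 8.9]
opening: 0.132
finger_force: 49.7
```

```bash
python3 - <<'E'
from m import *
st,q,n,c,o=fun();print(n.round(3),'origin',o,st['contact_force'],st['moment'])
d=snap('side');c=big(mask(d,(255,100,330,170),orange));print(cv2.boundingRect(c),proj(d,(.5567,.3447,.156)))
E
```

```text
[-0.001 -0.001  1.   ] origin [0.55702138 0.34545907 0.12928235] [0.64176203 1.69414969 8.86925355] [ 0.42364956 -0.02694272 -0.09887158]
(279, 128, 24, 7) (np.float64(291.97518106899577), np.float64(126.05535929351336))
```

It's home: the force rose to 9 N with no more travel, and the height is within 1.3 mm of nominal. I'll relax the push, open and withdraw.

step_arm(
  steps=[
    [-0.03,0,-0.09,0,0,0,1],
    [0,0,0,0,0,0,0.8],
    [0,0,0,0,0,0,0.6],
    [0,0,0,0,0,0,0.3],
    [0,0,0,0,0,0,0.1],
    [0,0,0,0,0,0,0.1],
  ],
)

```text
clock: 30.62
tool_pos: [0.5494, 0.3429, 0.2057]
eef_rot: [0.978, 0.11, -0.174, 0.02]
contact_force: [-0.1, -0.1, -0.4]
opening: 0.453
finger_force: 0.0
```

step_arm(
  steps=[
    [0,0,-1,0,0,0,0.1],
    [0,0,-2,0,0,0,0.1],
    [0,0,-4,0,0,0,0.1],
    [0,0,-4,0,0,0,0.1],
    [0,0,0,0,0,0,0.1],
    [0,0,0,0,0,0,0.1],
  ],
)

```text
clock: 31.38
tool_pos: [0.5863, 0.3514, 0.309]
eef_rot: [0.978, 0.11, -0.174, 0.02]
contact_force: [-0.6, -0.8, 0.6]
opening: 0.448
finger_force: 0.0
```

```bash
python3 - <<'E'
from m import *
st=r.get_state();print(st['tool_pos'],st['opening'])
F=np.array([.5567,.3447,.128])
for nm in('side','top','wrist'):
    s=snap(nm,f'{nm}_f.png');u,v=map(int,proj(s,F+[0,0,.096]));x=90 if nm=='wrist' else 30
    m=mask(s,(max(u-x,0),max(v-x,0),u+x,v+25),red);k,l,sa,ce=cv2.connectedComponentsWithStats(m)
    print(nm,'bar pred',np.round(proj(s,F+[0,0,.096]),1),[(list(map(int,sa[i])),np.round(ce[i],1)) for i in range(1,k) if sa[i][4]>8])
    fx=R.from_euler('z',12.8,degrees=True)
    c=np.array([proj(s,F+[0,0,.096]+fx.apply([a,b,z])) for a in(-.028,.028) for b in(-.006,.006) for z in(-.01,.01)]);print('  box pred',c.min(0).round(1),c.max(0).round(1))
    m=mask(s,(max(u-70,0),v,u+70,min(v+90,479)),orange)
    if m.any(): print('  rim',cv2.boundingRect(big(m)),np.round(proj(s,(.5567,.3447,.156)),1))
E
```

```text
[0.58632006 0.35140019 0.30899545] 0.4477362947313321
side bar pred [290.8  96.5] [([280, 91, 24, 11, 204], array([291.3,  95.9]))]
  box pred [277.1  89. ] [304.2 104. ]
  rim (279, 96, 25, 7) [292.  126.1]
top bar pred [159.1 235.5] [([153, 223, 11, 26, 148], array([158. , 235.4]))]
  box pred [151.5 221. ] [166.6 249.8]
  rim (155, 235, 10, 15) [170.  237.8]
wrist bar pred [321.2 238.4] [([250, 186, 10, 9, 58], array([254.5, 190. ])), ([312, 202, 17, 61, 949], array([320.6, 232.2]))]
  box pred [312.6 200.1] [329.9 274. ]
  rim (270, 248, 80, 68) [321.1 193.8]
```

```bash
python3 - <<'E'
from m import *
F=np.array([.5567,.3447,.128]);fx=R.from_euler('z',12.8,degrees=True)
for nm in('side','wrist','top'):
    s=snap(nm);u,v=map(int,proj(s,F+[0,0,.096]));x=50 if nm=='wrist' else 25
    mo=big(mask(s,(u-x,v-x,u+x,v+x+20),red));
    c=np.array([proj(s,F+[0,0,.096]+fx.apply([a,b,z])) for a in(-.028,.028) for b in(-.006,.006) for z in(-.01,.01)],np.float32)
    print(nm,cv2.fitLine(mo,2,0,.01,.01).ravel().round(3),cv2.minAreaRect(mo),'pred',cv2.minAreaRect(c))
    if nm=='side':
        o=np.array([proj(s,F+[0,0,.096]+R.from_euler('y',5,degrees=True).apply(fx.apply([a,b,z]))) for a in(-.028,.028) for b in(-.006,.006) for z in(-.01,.01)],np.float32);print('5deg',cv2.minAreaRect(o))
t=snap('top');g=cv2.cvtColor(t['pixels'],cv2.COLOR_RGB2HSV)
print(proj(t,F+[0,0,.069]));print('opening/force',r.get_state()['contact_force'])
E
```

```text
side [ 9.9100e-01 -1.3200e-01  2.9150e+02  9.5948e+01] ((291.5000305175781, 96.00000762939453), (8.55839729309082, 23.814666748046875), 82.87498474121094) pred ((290.8587341308594, 96.4888687133789), (11.489724159240723, 27.649879455566406), 81.6702880859375)
5deg ((290.83148193359375, 96.50397491455078), (11.49154281616211, 27.622188568115234), 86.64697265625)
wrist [ 1.0000e-03 -1.0000e+00  3.2063e+02  2.3616e+02] ((320.4999694824219, 237.0), (14.999998092651367, 69.99998474121094), 0.0) pred ((321.3470153808594, 237.08676147460938), (73.82262420654297, 17.306550979614258), 89.95818328857422)
top [2.00000e-01 9.80000e-01 1.57786e+02 2.35464e+02] ((157.7115478515625, 235.0576934814453), (26.279563903808594, 5.687367916107178), 78.69007110595703) pred ((159.0340576171875, 235.38705444335938), (28.882583618164062, 9.116432189941406), 77.511962890625)
(np.float64(163.62558496504266), np.float64(236.44873001897375))
opening/force [-0.06223074 -0.8281629   0.19173504]
```

The bar's slope in the side view matches a level funnel to about 1°, and its position matches the fully-home prediction. Handing in.

```bash
python3 -c "
from plant import r
print(r.finish_job())"
```

```text
the job is handed in; nothing more can be done
None
```

I handed the job in at about 32 s of the 69 s allowed: the jar stands in the ring, and the funnel sits in its mouth within about 2 mm of fully home and 1–2° of level, let go, with the bystanders untouched; `finish_job` returned no verdict.

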